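Take the pressure cap off the swirl pot

TASK

The drained aluminium coolant pot on the bench is to have its filler neck cleaned. Press its sprung pressure cap down, twist it anticlockwise past the catch until it comes free, lift it off and set it down gently (not dropped), knob upward, in the round steel parts dish. Leave the spanner, the screw jar and the roll of tape where they are.

Things in the scene. Friction and masses are not known exactly. Their poses are not given: they have to be found in the camera images.
- cap_grip (a point): Centre of the black fluted knob on top of the steel pressure cap, on the cap's axis, z up. The knob is round, 40 mm across and 24 mm high (12 mm above and below this point). It stands on the flat top of the round cap, 66 mm across: that top is 12 mm below this point, the cap's lower rim 39 mm below it. The whole cap weighs 0.12 to 0.2 kg.
- cap: The same cap (origin: centre of its lower rim). Bayonet: two lugs are sprung up into recesses under the neck's lip, with 9 N at rest, 15 N fully down. Press straight down 6 to 7 mm (bottoms at 7.5) and, keeping it down, turn anticlockwise seen from above by 63 degrees (54 to 72 will do; firm stop at 73). It then springs up 2 mm and lifts off. Unpressed it turns only 4 degrees and cannot be lifted.
- pot_neck (a point): Centre of the top of the pot's filler neck, 104 mm above the bench, z up. While the cap is locked the centre of its knob is 24 mm above this point. The pot is an upright aluminium can, 90 mm across, on a round steel foot, 112 mm across, fixed to the bench, with two hose stubs reaching 75 mm from its axis on its far side.
- dish_floor (a point): Centre of the flat inner floor of the loose round steel parts dish (0.5 kg), 7.5 mm above the bench. Floor about 100 mm across, rim 127 mm across and 19 mm above the floor. With the cap standing in it the centre of the knob is 39 mm above this point.
- tape_roll: Roll of grey tape lying flat, 97 mm across, 48 mm high; origin at the centre of its underside. A bystander: leave it.
- jar: Clear screw jar with black lid, 63 mm across, 94 mm high; origin at the centre of its underside. A bystander: leave it.
- spanner: Steel combination spanner lying flat, 198 x 30 x 8 mm, long along its y; origin at its middle on the underside. A bystander: leave it.

How it is judged:
On the way:
1. the cap has been freed and lifted clear of the neck, upright (z of cap_grip in the frame of pot_neck above 0.045 m and angle between cap_grip's own z axis and vertical below 0.5 rad), for 0.1 s.
At the end, for the whole second after the job is handed in: The cap stands at rest on its rim on the floor of the parts dish, knob up (within about 8 degrees), its axis within 35 mm of the dish's centre, and the dish stands level on the bench (horizontal distance between cap_grip and dish_floor below 0.035 m and z of cap_grip in the frame of dish_floor between 0.033 and 0.045 m and angle between cap_grip's own z axis and vertical below 0.15 rad and angle between dish_floor's own z axis and vertical below 0.1 rad and height (world z) of dish_floor below 0.015 m and linear speed of cap below 0.02 m/s); the robot touches nothing.
It fails at once if the cap falls freely faster than 0.5 m/s (dropped from more than about 12 mm) (linear speed of cap above 0.5 m/s and contact force between the fingers and cap below 0.05 N).
It fails at once if the roll of tape is moved more than 30 mm (distance of tape_roll from where it was at the start of the episode above 0.03 m).
It fails at once if the screw jar is moved more than 30 mm (distance of jar from where it was at the start of the episode above 0.03 m).
It fails at once if the spanner is moved more than 30 mm (distance of spanner from where it was at the start of the episode above 0.03 m).
It also fails if it takes over 42 s, if anything falls off the work surface, if the arm or the gripper's body presses on something with over 40 N, if the wrist force passes 120 N, or if a joint passes its speed limit or range.

ROBOT

A 6-joint arm with a two-finger parallel gripper is mounted at the origin on a cart in front of the work surface, level with it; the furniture and walls round the work are solid. World frame = base frame: x ahead of the robot, y to its left, z up, the work surface at z = 0. Lengths are in m, angles in rad, forces in N, time in s.
With the tool pointing down it reaches from about 0.35 to 0.775 m from the base axis. Payload 5.5 kg.
Tool frame: the origin (TCP) lies at the very end of the fingers, on their centre line; the grasp point (between the pads) lies 19 mm behind it; z points along the fingers, y is the direction in which the jaws open and shut (so a half turn about z gives the same grasp; the last joint's range is limited). The gripper opens to 85 mm and grips with 20 to 120 N. Pads are 22 mm wide; open, the fingers measure 114 mm over their backs; the gripper's body (76 mm by 85 mm) begins 54 mm behind the grasp point. The pads swing forward as they close: fully open they stand 13 mm farther back than shut.
Start: joints at [-1.457, 0.313, 0.046, 1.304, 0, 1.431], TCP at [0.144, -0.557, 0.231] pointing down, gripper open.
Joint ranges: [-2.76, 2.76], [-0.86, 1.69], [-1.03, 1.26], [-2.2, 2.34], [-1.47, 1.5], [-3.14, 3.14]. Speed limits (rad/s): [2.57, 2.57, 3.14, 3.14, 3.14, 3.14].

INTERFACE

Orientations are given as a unit quaternion [w, x, y, z].
In Python, from workcell import get_state, read_camera, hand_in, find_in, silhouettes gives the robot as it stands. The module is installed in compiled form; this text tells all that it offers.
- The arm moves only by the tool send_rows, never from a script. Its argument "deltas" is a list that holds one entry, the list of rows, each a list of 6 numbers: the shift along the world's x, y, z in cm, then the turn, a rotation vector about the world's x, y, z in degrees. In form: [[[dx, dy, dz, wx, wy, wz], ...]]. A call has 1 to 12 rows; each row is the pose to reach, as a shift and turn from the pose commanded when the call began; what a row does not reach only later rows make up. A row lasts 1/10 s, in which the tool goes at most 50 mm and 8.59 degrees, less where a joint would pass 70% of its speed; a pose out of reach is approached as far as the arm can. A call with a gripper value outside its range is refused whole. "jaw" is the opening, from -1 (shut) to 1 (fully open), so that 0 is half open, set as the call begins (left out, the last holds). The fingers move at their own pace and stop on an object; "force" is the grip in N (left out, the last holds). Time passes only in rows, so rows that repeat a pose let the fingers close. It gives the time, the measured TCP pose, the force and the opening at its end, in the units of the state.
- get_state(): the state, without advancing time (a new reading comes with each control period).
- read_camera(name): name is "scene" or "side" or "wrist"; returns a dict with "img" (400x640x3 uint8, red, green, blue), "z_map" (400x640 float32, m along the optical axis (not along the pixel's ray), 0 where there is no reading), "vfov" (degrees; the focal length in pixels is half the picture's height over the tangent of half this angle, whatever the lens; pixels are square), "cx", "cy" (the principal point, pixels), "R" (3x3) and "t" (3): a world point X has camera coordinates R X + t; the wrist camera has in their place "hand_eye" (4x4, takes a point from camera to tool coordinates, whose origin is the TCP and whose axes are the flange's). Camera axes: x right, y down, z forward; pixel columns grow to the right and rows downward; lengths in m; the calibration is good to about 2 mm. A picture is of the moment at which its call begins: read the wrist's pose just before it.
- hand_in(): hands the job in, once; it reports no verdict.
Trained networks look in a picture, given as the dict that the camera call returned (one of the last four; its "shot" number tells which), for a name from the list of things; names that differ only in an ending like _2 or _b are one class to them, and where a whole thing is asked for, a point or a joint stands for the part that bears it (a point fixed in the world has none). Each returns a list of dicts, best first, with "conf" (0 to 1); they miss things now and then, are a little off and sometimes report something else, mostly with a low value. They report only what shows in the picture. A call takes as long as a camera call.
- find_in(picture, thing): "box" ([centre column, centre row, width, height] in pixels, round what is visible of it).
- silhouettes(picture, thing): "mask" (400x640 bool, what is visible of it) and "box" ([centre column, centre row, width, height] in pixels, round what is visible of it).
The state is a dict: "clock": time; "joint_pos": joint angles; "qvel": joint speeds; "tau": joint torques, N m; "tcp_pos": TCP position; "orientation": TCP orientation; "wrist_force": force on the tool from outside, world axes, zero at the start; "ft_torque": the same for the moment, N m; "finger_gap": finger opening in m.
Only numpy, scipy, OpenCV 4.12 (cv2) and the standard library are available. Lean on these libraries where they do the work, as an engineer would, in place of code of your own. Each camera call takes 0.05 s, during which the arm holds its last target.

## Working session

There is one attempt and no reset: what is moved stays moved. The work goes in short steps, Python scripts to look and compute and a tool call to move; the robot and the scene stay as the last step left them, time stands still between calls to the robot, and variables do not carry over. Pictures are saved under pics/ and viewed, and the job is handed in when it is done.

Besides the shell and the picture viewer there is one more tool, called after "Emit:" by a JSON object that holds its "name" and its "arguments", one argument or row to a line. send_rows: Moves the arm, as the interface text tells. Its arguments: {"type":"object","properties":{"deltas":{"type":"array","items":{"type":"array","items":{"type":"array","items":{"type":"number"}}}},"jaw":{"type":"number"},"force":{"type":"number"}},"required":["deltas"]}

```bash
mkdir -p pics; cat > h.py <<'E'
import numpy as np,cv2
from workcell import *
def K(p):
    return 200/np.tan(np.radians(p['vfov'])/2)
def pts(p,mask=None):
    f=K(p);z=p['z_map'];v,u=np.mgrid[:400,:640]
    m=z>0
    if mask is not None:m&=mask
    c=np.stack([(u[m]-p['cx'])/f*z[m],(v[m]-p['cy'])/f*z[m],z[m]],1)
    if 'R' in p: return (c-np.array(p['t']))@np.array(p['R'])
    return c
E
python3 - <<'E'
from h import *
s=get_state();print({k:np.round(v,3) for k,v in s.items()})
for n in ['scene','side','wrist']:
    p=read_camera(n);cv2.imwrite(f'pics/{n}0.png',p['img'][:,:,::-1])
    print(n,p['vfov'],p['cx'],p['cy'], (-np.array(p['R']).T@p['t']).round(3) if 'R' in p else p['hand_eye'])
    for t in ['cap','pot_neck','dish_floor','tape_roll','jar','spanner','cap_grip']:
        try:
            r=silhouettes(p,t)
        except Exception as e: print(t,e);continue
        for d in r[:2]:
            o=''
            if 'R' in p:
                q=pts(p,d['mask']); 
                if len(q): o=(np.percentile(q,[2,98],axis=0).round(3).tolist(),np.median(q,0).round(3))
            print(t,round(d['conf'],2),np.round(d['box']),o)
E
```

```text
{'clock': np.float64(0.0), 'joint_pos': array([-1.457,  0.314,  0.045,  1.304,  0.   ,  1.431]), 'qvel': array([-0.   , -0.002, -0.002,  0.   , -0.   , -0.   ]), 'tau': array([ 1.0000e-03, -4.8063e+01,  2.9853e+01,  1.9000e-02, -0.0000e+00,
        0.0000e+00]), 'tcp_pos': array([ 0.144, -0.556,  0.23 ]), 'orientation': array([-0.001,  0.992,  0.127,  0.   ]), 'wrist_force': array([-0.48 , -0.837,  0.273]), 'ft_torque': array([-0.015,  0.01 , -0.005]), 'finger_gap': np.float64(0.085)}
scene 54.48114329577575 311.7399990148727 200.1685948950865 [0.501 0.349 0.811]
cap 0.8 [307. 178.  27.  30.] ([[0.533, -0.217, 0.091], [0.592, -0.165, 0.142]], array([ 0.562, -0.183,  0.117]))
pot_neck 0.61 [303. 203.  55.  43.] ([[0.513, -0.215, 0.001], [0.629, -0.146, 0.077]], array([ 0.563, -0.168,  0.047]))
dish_floor 0.7 [289. 146.  26.  41.] ([[0.597, -0.376, 0.004], [0.658, -0.317, 0.098]], array([ 0.624, -0.329,  0.075]))
dish_floor 0.56 [326. 258.  53.  53.] ([[0.444, -0.107, 0.005], [0.561, 0.009, 0.028]], array([ 0.502, -0.053,  0.008]))
tape_roll 0.92 [275. 324.  50.  55.] ([[0.546, 0.072, 
[... 1194 characters left out ...]
, 0.034]))
spanner 0.59 [370. 227.   9.  50.] ([[0.382, -0.251, 0.002], [0.409, -0.058, 0.012]], array([ 0.394, -0.232,  0.009]))
spanner 0.26 [296. 174.  28.  32.] ([[0.532, -0.211, 0.094], [0.591, -0.165, 0.143]], array([ 0.56 , -0.181,  0.118]))
cap_grip 0.75 [297. 175.  32.  28.] ([[0.532, -0.215, 0.092], [0.593, -0.165, 0.143]], array([ 0.561, -0.181,  0.118]))
wrist 59.158280454742936 319.30452130915273 191.15273015885006 [[ 1.59965504e-03 -9.54355488e-01 -2.98668784e-01  7.50509101e-02]
 [ 9.99998719e-01  1.50875679e-03  5.34915858e-04  4.18773681e-04]
 [-5.98813293e-05 -2.98669257e-01  9.54356679e-01 -1.42565680e-01]
 [ 0.00000000e+00  0.00000000e+00  0.00000000e+00  1.00000000e+00]]
```

View pics/scene0.png

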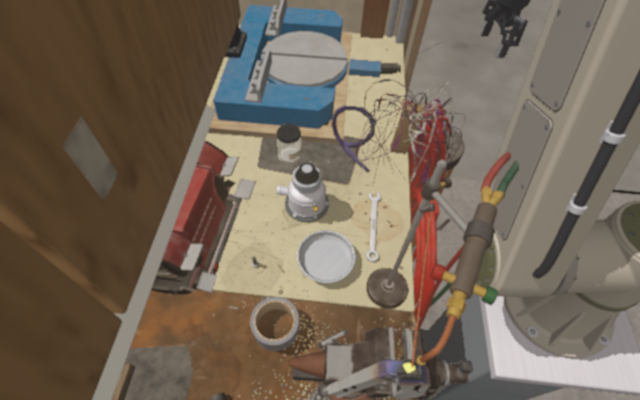

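View pics/side0.png

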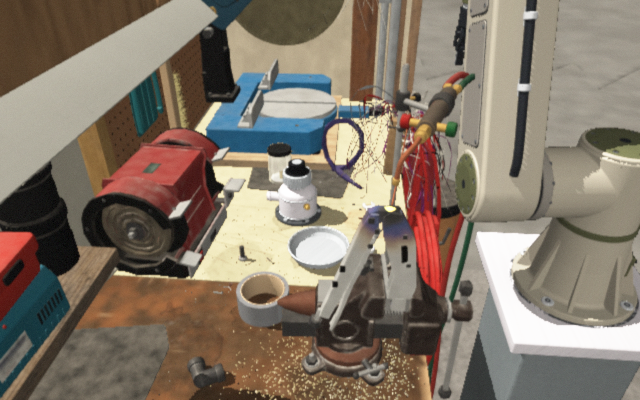

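```bash
python3 - <<'E'
from h import *
from scipy.optimize import least_squares
def circ(q):
    f=lambda a:np.hypot(q[:,0]-a[0],q[:,1]-a[1])-a[2]
    r=least_squares(f,[*np.median(q[:,:2],0),.03],loss='soft_l1',f_scale=.002);return r.x.round(4),len(q)
for n in ['scene','side']:
    p=read_camera(n);q=pts(p)
    k=q[(np.abs(q[:,0]-.562)<.06)&(np.abs(q[:,1]+.19)<.06)]
    top=k[k[:,2]>.135]; print(n,'knob top z',np.median(top[:,2]),'bbox mid',((np.percentile(top,1,axis=0)+np.percentile(top,99,axis=0))/2).round(4),np.ptp(top,axis=0).round(3), 'mean',top.mean(0).round(4))
    print('knob side',circ(k[(k[:,2]>.121)&(k[:,2]<.135)]))
    print('cap side',circ(k[(k[:,2]>.092)&(k[:,2]<.112)]))
    print('can',circ(k[(k[:,2]>.02)&(k[:,2]<.07)]))
    d=q[(np.abs(q[:,0]-.503)<.075)&(np.abs(q[:,1]+.048)<.075)]
    r=d[(d[:,2]>.021)&(d[:,2]<.035)];print('dish rim',circ(r),r.min(0),r.max(0))
E
```

```text
scene knob top z 0.13959888316795338 bbox mid [ 0.5632 -0.197   0.1391] [0.038 0.039 0.008] mean [ 0.563  -0.1963  0.1394]
knob side (array([ 0.5632, -0.1987,  0.0188]), 73)
cap side (array([ 0.5635, -0.199 ,  0.0332]), 154)
can (array([ 0.5639, -0.1997,  0.0454]), 586)
dish rim (array([ 0.5027, -0.0466,  0.0624]), 417) [ 0.43839603 -0.11210922  0.02102041] [0.56774892 0.01812533 0.03008742]
side knob top z 0.14143787799021446 bbox mid [ 0.563  -0.1959  0.1399] [0.039 0.042 0.01 ] mean [ 0.5625 -0.1934  0.1409]
knob side (array([ 0.5632, -0.1988,  0.0189]), 104)
cap side (array([ 0.5634, -0.1996,  0.0332]), 223)
can (array([ 0.5638, -0.201 ,  0.0462]), 782)
dish rim (array([ 0.5024, -0.0466,  0.0621]), 501) [ 0.43901437 -0.11209947  0.02104292] [0.56689319 0.01898808 0.03256698]
```

The scene view shows the pot with its black knob at (308,172), the dish at (327,258), the spanner at (373,228), the jar at (289,143) and the tape at (275,324). The side view agrees. The dish_floor hit on the jar (0.70) is false. Next I check that the path is free.

```bash
python3 - <<'E'
from h import *
q=np.concatenate([pts(read_camera(n)) for n in ['scene','side']])
g=np.full((14,22),np.nan)
for x,y,z in q:
    i=int((x-.1)//.05);j=int((y+.8)//.05)
    if 0<=i<14 and 0<=j<22 and z<1: g[i,j]=np.nanmax([g[i,j],z])
print('cols y',np.round(np.arange(22)*.05-.8,2))
for i in range(14):print('x%.2f'%(.1+.05*i),' '.join('%5.2f'%v for v in g[i]))
E
```

```text
cols y [-0.8  -0.75 -0.7  -0.65 -0.6  -0.55 -0.5  -0.45 -0.4  -0.35 -0.3  -0.25
 -0.2  -0.15 -0.1  -0.05  0.    0.05  0.1   0.15  0.2   0.25]
x0.10 -0.19 -0.19 -0.19  0.29  0.30  0.38  0.35 -0.13 -0.15 -0.89   nan   nan  0.01  0.01  0.01  0.29  0.42  0.34  0.01  0.01   nan   nan
x0.15   nan -0.19 -0.19  0.35  0.42  0.43   nan  0.06  0.12   nan   nan -0.04 -0.00  0.00  0.09  0.53  0.55  0.42  0.00 -0.00   nan   nan
x0.20   nan   nan   nan -0.20 -0.20   nan   nan  0.20  0.20  0.20 -0.03 -0.02 -0.02 -0.04  0.12  0.63  0.56  0.42   nan  0.13  0.10   nan
x0.25   nan   nan   nan -0.19 -0.23   nan  0.17  0.24  0.24  0.20 -0.03 -0.02 -0.03  0.59  0.62  0.62  0.45  0.41   nan  0.16  0.12   nan
x0.30  0.01  0.01  0.10  0.01  0.01  0.01  0.00  0.24  0.23  0.20  0.07  0.00  0.00  0.00  0.00  0.38  0.41  0.42  0.42  0.41  0.24  0.00
x0.35  0.01  0.01  0.09  0.41  0.41  0.01  0.01  0.07  0.26  0.25  0.22  0.01  0.01  0.01  0.01  0.39  0.43  0.33  0.41  0.41  0.40  0.04
x0.40  0.01  0.01  0.09  0.41  0.42  0.01  0.01  0.01  0.26  0.25  0.13  0.01  0.01  0.01  0.03  0.03  0.02  0.00  0.17  0.17  0.3
[... 273 characters left out ...]
0.13  0.01
x0.55  0.10  0.10  0.40  0.10  0.10  0.11  0.11  0.11  0.10  0.10   nan  0.14  0.14  0.06  0.03  0.03  0.01  0.05  0.05  0.05  0.01  0.01
x0.60  0.10  0.10  0.40  0.10  0.10  0.11  0.11  0.11  0.10  0.10  0.01  0.08  0.07  0.01  0.59  0.62  0.64  0.67  0.70  0.72  0.74  0.71
x0.65  0.10  0.10  0.40  0.10  0.10  0.11  0.11  0.11  0.10  0.10  0.01  0.01  0.11  0.10  0.01  0.04  0.52  0.53  0.53  0.53  0.53  0.53
x0.70  0.17  0.17  0.40  0.41  0.17  0.17  0.17  0.17  0.01  0.01  0.01  0.01  0.20  0.20  0.06  0.05  0.18  0.18  0.00  0.01  0.01  0.01
x0.75  0.12  0.12  0.38  0.41  0.41  0.12  0.12  0.12  0.01  0.00  0.00  0.00  0.22  0.22  0.20  0.20  0.21  0.21  0.00  0.01  0.01  0.39
```

View pics/wrist0.png

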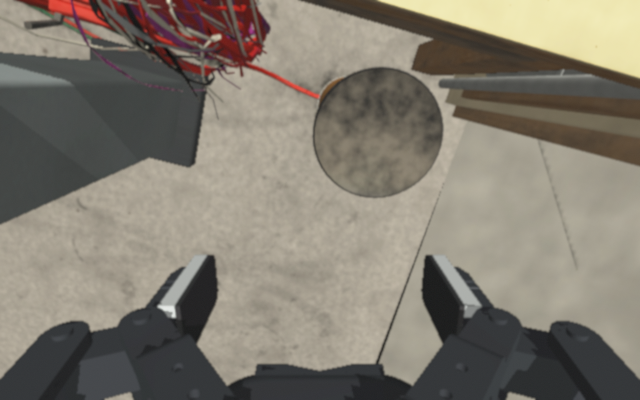

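Emit:
{"name": "send_rows", "arguments": {
  "deltas": [
    [[0,0,4,0,0,0],[0,0,8,0,0,0],[0,0,12,0,0,0],[0,0,15,0,0,0],[4,3.4,15,0,0,0],[8,6.8,15,0,0,0],[12,10.2,15,0,0,0],[16,13.7,15,0,0,0],[20,17.1,15,0,0,0],[24,20.5,15,0,0,0],[28,23.9,15,0,0,0],[32,27.3,15,0,0,0]]
  ],
  "jaw": 1
}}

```text
clock: 2.6
tcp_pos: [0.4499, -0.2954, 0.3816]
orientation: [0.0, 0.992, 0.127, 0.0]
wrist_force: [-0.3, -0.6, 0.0]
finger_gap: 0.086
```

Emit:
{"name": "send_rows", "arguments": {
  "deltas": [
    [[3,2.5,0,0,0,0],[6,5,0,0,0,0],[9.9,8.4,-2,0,0,0],[9.9,8.4,-6,0,0,0],[9.9,8.4,-10,0,0,0],[9.9,8.4,-13.5,0,0,0],[9.9,8.4,-17,0,0,0],[9.9,8.4,-17,0,0,0],[9.9,8.4,-17,0,0,0],[9.9,8.4,-17,0,0,0]]
  ]
}}

```text
clock: 3.6
tcp_pos: [0.5489, -0.2137, 0.2139]
orientation: [0.001, 0.992, 0.127, 0.002]
wrist_force: [-0.4, -0.2, -0.4]
finger_gap: 0.0857
```

```bash
cat > w.py <<'E'
from h import *
import sys
from scipy.spatial.transform import Rotation as Ro
s=get_state();p=read_camera('wrist');cv2.imwrite(f'pics/{sys.argv[1]}.png',p['img'][:,:,::-1])
print({k:np.round(s[k],4).tolist() for k in ['clock','joint_pos','tcp_pos','orientation','wrist_force','ft_torque','finger_gap']})
T=np.eye(4);q=s['orientation'];T[:3,:3]=Ro.from_quat([q[1],q[2],q[3],q[0]]).as_matrix();T[:3,3]=s['tcp_pos']
T=T@np.array(p['hand_eye']);
c=pts(p)@T[:3,:3].T+T[:3,3]
np.save('wp.npy',c)
E
python3 w.py w1; python3 - <<'E'
import numpy as np
from scipy.optimize import least_squares
c=np.load('wp.npy')
k=c[(abs(c[:,0]-.563)<.04)&(abs(c[:,1]+.199)<.04)]
for a,b in [(.135,.146),(.119,.135),(.11,.119),(.09,.11)]:
    t=k[(k[:,2]>a)&(k[:,2]<b)]
    if len(t)>5: print(a,len(t),t.min(0).round(4),t.max(0).round(4),np.median(t,0).round(4))
E
```

```text
{'clock': 3.6, 'joint_pos': [-0.5075, 0.3424, 0.0445, 1.269, -0.0001, 2.3804], 'tcp_pos': [0.5489, -0.2137, 0.2139], 'orientation': [0.0012, 0.992, 0.1265, 0.0015], 'wrist_force': [-0.3548, -0.1707, -0.4074], 'ft_torque': [0.0696, 0.0152, -0.0627], 'finger_gap': 0.0857}
0.135 2696 [ 0.5415 -0.2202  0.1351] [ 0.5817 -0.181   0.1423] [ 0.563  -0.2004  0.14  ]
0.119 236 [ 0.5519 -0.2244  0.119 ] [ 0.5844 -0.181   0.1349] [ 0.5787 -0.1988  0.128 ]
0.11 3705 [ 0.5291 -0.2339  0.11  ] [ 0.5952 -0.1672  0.119 ] [ 0.5723 -0.1984  0.1164]
0.09 207 [ 0.5544 -0.2338  0.0901] [ 0.5953 -0.1668  0.11  ] [ 0.5912 -0.1979  0.1032]
```

View pics/w1.png

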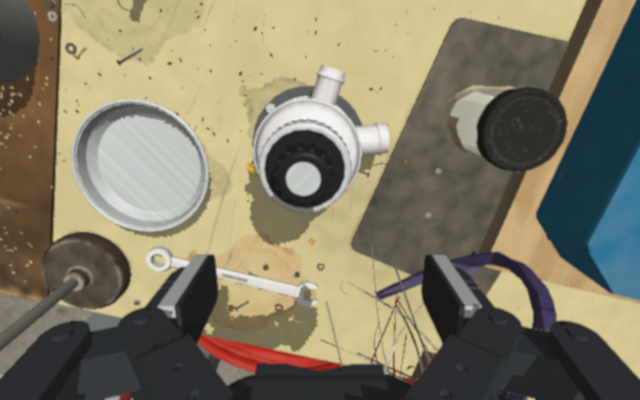

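Wrist view: the knob's centre is at about (303,172) and the fingers are clear. The three cameras agree on the knob at (0.5627, -0.1998). I descend next.

Emit:
{"name": "send_rows", "arguments": {
  "deltas": [
    [[1.4,1.4,0,0,0,0],[1.4,1.4,-3,0,0,0],[1.4,1.4,-6,0,0,0],[1.4,1.4,-8,0,0,0],[1.4,1.4,-9.5,0,0,0],[1.4,1.4,-9.5,0,0,0],[1.4,1.4,-9.5,0,0,0],[1.4,1.4,-9.5,0,0,0]]
  ]
}}

```text
clock: 4.45
tcp_pos: [0.5629, -0.1997, 0.1184]
orientation: [0.001, 0.992, 0.126, 0.001]
wrist_force: [-0.2, -0.5, 0.6]
finger_gap: 0.0854
```

Position is right. Close on the knob.

Emit:
{"name": "send_rows", "arguments": {
  "deltas": [
    [[0,0,0,0,0,0],[0,0,0,0,0,0],[0,0,0,0,0,0],[0,0,0,0,0,0],[0,0,0,0,0,0],[0,0,0,0,0,0],[0,0,0,0,0,0],[0,0,0,0,0,0],[0,0,0,0,0,0],[0,0,0,0,0,0]]
  ],
  "jaw": -1,
  "force": 90
}}

```text
clock: 5.45
tcp_pos: [0.5619, -0.1992, 0.1173]
orientation: [0.0, 0.992, 0.126, 0.0]
wrist_force: [-0.7, -0.4, 5.1]
finger_gap: 0.0377
```

```bash
python3 w.py w2
```

```text
{'clock': 5.45, 'joint_pos': [-0.4752, 0.4078, -0.1017, 1.0601, -0.0003, 2.4127], 'tcp_pos': [0.5619, -0.1992, 0.1173], 'orientation': [0.0005, 0.992, 0.1265, 0.0004], 'wrist_force': [-0.6503, -0.3685, 5.1139], 'ft_torque': [0.0904, 0.2715, 0.0026], 'finger_gap': 0.0377}
```

View pics/w2.png

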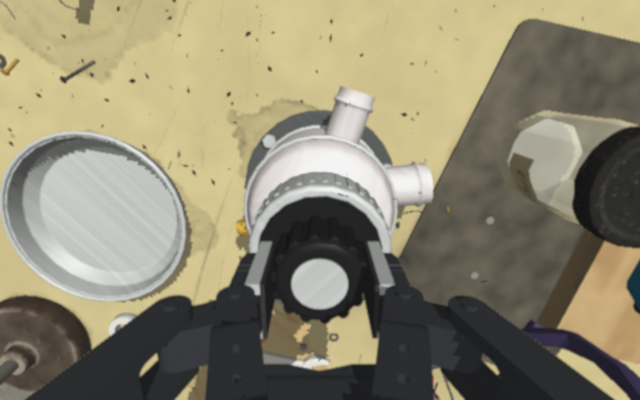

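Wrist view: both pads sit on the knob, whose centre is at (320,280). Press down.

Emit:
{"name": "send_rows", "arguments": {
  "deltas": [
    [[0,0,-0.2,0,0,0],[0,0,-0.4,0,0,0],[0,0,-0.55,0,0,0],[0,0,-0.65,0,0,0],[0,0,-0.65,0,0,0],[0,0,-0.65,0,0,0],[0,0,-0.65,0,0,0]]
  ]
}}

```text
clock: 6.2
tcp_pos: [0.562, -0.1993, 0.1121]
orientation: [0.001, 0.992, 0.127, 0.001]
wrist_force: [-3.6, 0.7, 12.9]
finger_gap: 0.0373
```

```bash
cat > chk.py <<'E'
from h import *
s=get_state();print(s['tcp_pos'].round(4) if hasattr(s['tcp_pos'],'round') else s['tcp_pos'],np.round(s['wrist_force'],1),np.round(s['ft_torque'],2))
for n in ['side','scene']:
    q=pts(read_camera(n))
    k=q[(np.hypot(q[:,0]-.5627,q[:,1]+.1998)<.031)&(q[:,2]<.118)&(q[:,2]>.085)]
    h=np.histogram(k[:,2],np.arange(.085,.119,.002));print(n,h[0])
    i=q[(np.hypot(q[:,0]-.5627,q[:,1]+.1998)<.012)&(q[:,2]<.15)&(q[:,2]>.12)];print(len(i),np.median(i,0).round(4) if len(i) else '')
E
python3 chk.py
```

```text
[ 0.562  -0.1993  0.1121] [-3.6  0.7 12.9] [0.4  0.81 0.02]
side [ 2  0  0  0  0  0  0  1  0  0  0  0  6 49 63 16]
3 [ 0.5729 -0.1981  0.137 ]
scene [ 0  0  0  0  0  0  0  0  0  0  1  9 67 67  8  5]
2 [ 0.5729 -0.1981  0.1357]
```

Force suggests about 5 mm pressed, so I press another 1.5 mm.

Emit:
{"name": "send_rows", "arguments": {
  "deltas": [
    [[0,0,-0.1,0,0,0],[0,0,-0.15,0,0,0],[0,0,-0.15,0,0,0],[0,0,-0.15,0,0,0]]
  ]
}}

```text
clock: 6.7
tcp_pos: [0.562, -0.1992, 0.1107]
orientation: [0.001, 0.992, 0.127, 0.001]
wrist_force: [-4.1, 1.3, 13.7]
finger_gap: 0.0376
```

Emit:
{"name": "send_rows", "arguments": {
  "deltas": [
    [[0,0,-0.04,0,0,0],[0,0,-0.04,0,0,4],[0,0,-0.04,0,0,8],[0,0,-0.04,0,0,12],[0,0,-0.04,0,0,16],[0,0,-0.04,0,0,20],[0,0,-0.04,0,0,20]]
  ]
}}

```text
clock: 7.4
tcp_pos: [0.5636, -0.2, 0.111]
orientation: [0.002, 0.955, 0.298, 0.002]
wrist_force: [-0.0, 0.5, 12.4]
finger_gap: 0.0372
```

```bash
python3 w.py w3
```

```text
{'clock': 7.4, 'joint_pos': [-0.4752, 0.412, -0.1117, 1.0412, -0.0001, 2.062], 'tcp_pos': [0.5636, -0.2, 0.111], 'orientation': [0.0021, 0.9547, 0.2976, 0.0021], 'wrist_force': [-0.0138, 0.5312, 12.4052], 'ft_torque': [0.1247, 0.2393, 0.0809], 'finger_gap': 0.0372}
```

View pics/w3.png

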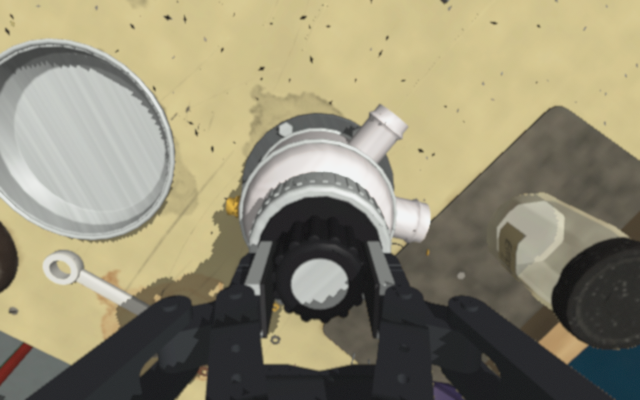

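Low torque and the grip held, so the cap is turning with the gripper. Continue to 63°.

Emit:
{"name": "send_rows", "arguments": {
  "deltas": [
    [[0,0,-0.05,0,0,4],[0,0,-0.06,0,0,8],[0,0,-0.06,0,0,13],[0,0,-0.06,0,0,18],[0,0,-0.06,0,0,23],[0,0,-0.06,0,0,28],[0,0,-0.06,0,0,33],[0,0,-0.06,0,0,38],[0,0,-0.06,0,0,43],[0,0,-0.06,0,0,43],[0,0,-0.06,0,0,43]]
  ]
}}

```text
clock: 8.55
tcp_pos: [0.564, -0.2002, 0.1106]
orientation: [0.003, 0.78, 0.626, 0.001]
wrist_force: [0.1, -0.2, 13.2]
finger_gap: 0.0374
```

```bash
python3 w.py w4
```

```text
{'clock': 8.55, 'joint_pos': [-0.4752, 0.4123, -0.1121, 1.0394, 0.0001, 1.3129], 'tcp_pos': [0.564, -0.2002, 0.1106], 'orientation': [0.0032, 0.7796, 0.6263, 0.0014], 'wrist_force': [0.0786, -0.209, 13.1799], 'ft_torque': [0.0357, 0.1477, 0.0319], 'finger_gap': 0.0374}
```

View pics/w4.png

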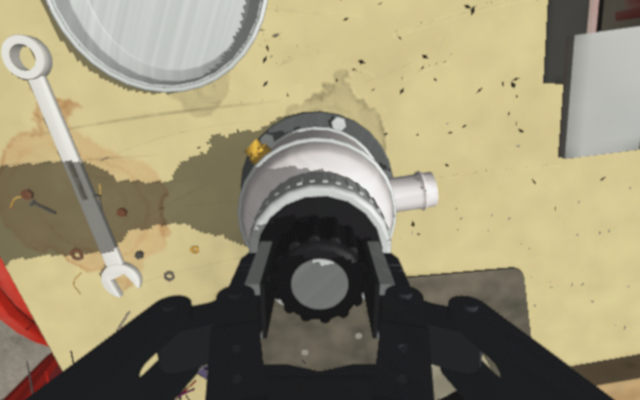

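The knob's flutes keep their place between the pads, so the cap has turned about 63°. Now a slow lift.

Emit:
{"name": "send_rows", "arguments": {
  "deltas": [
    [[0,0,0.2,0,0,0],[0,0,0.4,0,0,0],[0,0,0.6,0,0,0],[0,0,0.8,0,0,0],[0,0,1.0,0,0,0],[0,0,1.2,0,0,0],[0,0,1.4,0,0,0],[0,0,1.4,0,0,0]]
  ]
}}

```text
clock: 9.4
tcp_pos: [0.5617, -0.1992, 0.1212]
orientation: [0.0, 0.78, 0.626, -0.0]
wrist_force: [1.8, -0.6, -1.0]
finger_gap: 0.0377
```

Emit:
{"name": "send_rows", "arguments": {
  "deltas": [
    [[0,0,0.3,0,0,0],[0,0,0.6,0,0,0],[0,0,1.0,0,0,0],[0,0,1.5,0,0,0],[0,0,2,0,0,0],[0,0,2.5,0,0,0],[0,0,3,0,0,0],[0,0,3,0,0,0]]
  ]
}}

```text
clock: 10.2
tcp_pos: [0.562, -0.1991, 0.1524]
orientation: [0.001, 0.78, 0.626, 0.0]
wrist_force: [-0.8, -0.3, -0.7]
finger_gap: 0.0373
```

```bash
python3 w.py w5; python3 -c "
from h import *
p=read_camera('side');cv2.imwrite('pics/s5.png',cv2.resize(p['img'][100:300,200:480,::-1],(784,560)))"
```

```text
{'clock': 10.2, 'joint_pos': [-0.475, 0.3854, -0.0456, 1.1383, 0.0001, 1.3131], 'tcp_pos': [0.562, -0.1991, 0.1524], 'orientation': [0.0007, 0.7796, 0.6263, 0.0003], 'wrist_force': [-0.79, -0.2882, -0.6728], 'ft_torque': [0.0219, -0.0145, -0.0179], 'finger_gap': 0.0373}
```

View pics/s5.png

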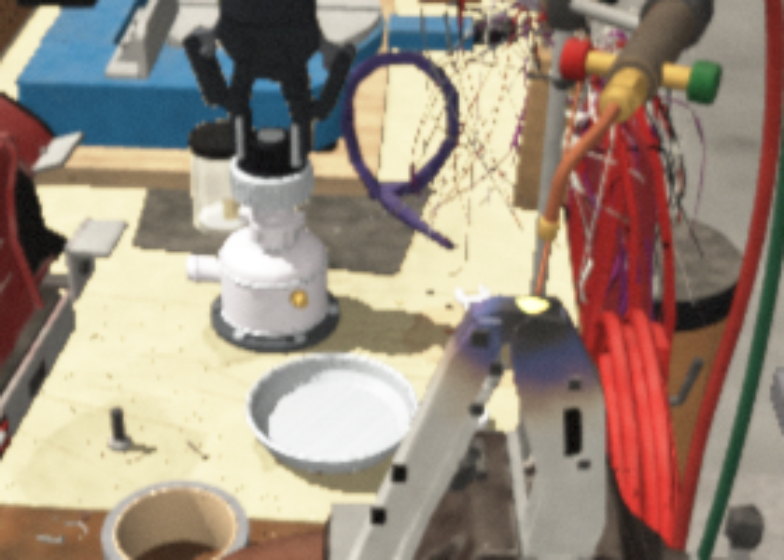

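Side view: the cap is off the neck and upright (rim at about (272,190) in the crop, above the neck). Next I raise it and carry it to the dish.

Emit:
{"name": "send_rows", "arguments": {
  "deltas": [
    [[0,0,1.5,0,0,0],[0,0,3,0,0,0],[-1,2.5,3,0,0,0],[-2,5,3,0,0,0],[-3,7.7,3,0,0,0],[-4,10.3,3,0,0,0],[-5,12.8,3,0,0,0],[-5.5,14.3,3,0,0,0],[-5.9,15.3,3,0,0,0],[-5.9,15.3,3,0,0,0],[-5.9,15.3,3,0,0,0],[-5.9,15.3,3,0,0,0]]
  ]
}}

```text
clock: 11.5
tcp_pos: [0.5032, -0.0469, 0.1813]
orientation: [0.0, 0.78, 0.626, 0.0]
wrist_force: [-0.7, -0.2, -1.3]
finger_gap: 0.037
```

```bash
python3 - <<'E'
from h import *
from scipy.optimize import least_squares
s=get_state();T=np.array(s['tcp_pos']);print(T.round(4),np.round(s['wrist_force'],1),s['finger_gap'])
def fit(q,r):
    o=least_squares(lambda a:np.hypot(q[:,0]-a[0],q[:,1]-a[1])-r,np.median(q[:,:2],0)+[0,-.02],loss='soft_l1',f_scale=.002);return o.x.round(4),len(q)
for n in ['side','scene']:
    p=read_camera(n);q=pts(p);cv2.imwrite(f'pics/{n}6.png',cv2.resize(p['img'][100:300,200:480,::-1],(784,560)))
    k=q[(np.hypot(q[:,0]-T[0],q[:,1]-T[1])<.04)&(q[:,2]>.12)]
    print(n,np.histogram(k[:,2],np.arange(.12,.22,.004))[0])
    k=k[(k[:,2]<T[2]+.0)]
    if len(k)>20: print('cap',fit(k[k[:,2]<T[2]-.004],.033),'zmin',np.percentile(k[:,2],[1,5]).round(4))
    d=q[(np.abs(q[:,0]-.503)<.075)&(np.abs(q[:,1]+.048)<.075)&(q[:,2]>.021)&(q[:,2]<.035)]
    print('rim',fit(d,.0625) if len(d)>30 else len(d))
E
```

```text
[ 0.5032 -0.0469  0.1813] [-0.7 -0.2 -1.3] 0.036982228297812704
side [  0   0   0   0   0   0   0   0  11  51  65  58  68  59  70 209  41  51
  58  63  71 181  36  34]
cap (array([ 0.5038, -0.0456]), 342) zmin [0.155  0.1568]
rim (array([ 0.5025, -0.0466]), 501)
scene [  0   0   0   0   0   0   0   0  14  35  28  38  33  47 166 142  20  39
  30  50 188 126  20  16]
cap (array([ 0.5037, -0.0453]), 216) zmin [0.1539 0.1573]
rim (array([ 0.5025, -0.0465]), 329)
```

View pics/side6.png

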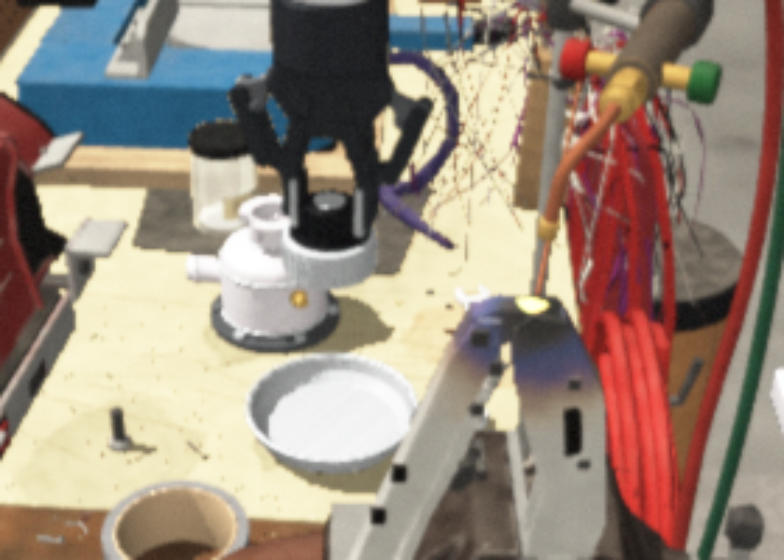

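Side view: the cap is upright in the gripper at (330,240) over the dish at (332,412). The cap axis is within 1.5 mm of the dish centre. Lower it.

Emit:
{"name": "send_rows", "arguments": {
  "deltas": [
    [[-0.1,-0.1,-2,0,0,0],[-0.1,-0.1,-4,0,0,0],[-0.1,-0.1,-6,0,0,0],[-0.1,-0.1,-8,0,0,0],[-0.1,-0.1,-10,0,0,0],[-0.1,-0.1,-12,0,0,0],[-0.1,-0.1,-13,0,0,0],[-0.1,-0.1,-13.6,0,0,0],[-0.1,-0.1,-13.8,0,0,0],[-0.1,-0.1,-13.8,0,0,0],[-0.1,-0.1,-13.8,0,0,0]]
  ]
}}

```text
clock: 12.7
tcp_pos: [0.5024, -0.0472, 0.0441]
orientation: [0.001, 0.78, 0.626, 0.0]
wrist_force: [0.4, 0.2, -1.1]
finger_gap: 0.0374
```

Expected contact is about 9 mm lower. Lower it slowly.

Emit:
{"name": "send_rows", "arguments": {
  "deltas": [
    [[0,0,-0.15,0,0,0],[0,0,-0.3,0,0,0],[0,0,-0.45,0,0,0],[0,0,-0.6,0,0,0],[0,0,-0.7,0,0,0],[0,0,-0.7,0,0,0],[0,0,-0.7,0,0,0]]
  ]
}}

```text
clock: 13.4
tcp_pos: [0.5016, -0.047, 0.0363]
orientation: [-0.0, 0.78, 0.626, -0.0]
wrist_force: [1.0, 1.2, -1.1]
finger_gap: 0.0375
```

Emit:
{"name": "send_rows", "arguments": {
  "deltas": [
    [[0,0,-0.05,0,0,0],[0,0,-0.1,0,0,0],[0,0,-0.1,0,0,0],[0,0,-0.1,0,0,0]]
  ]
}}

```text
clock: 13.8
tcp_pos: [0.5018, -0.0471, 0.0358]
orientation: [0.0, 0.78, 0.626, 0.0]
wrist_force: [-1.8, 0.3, 5.7]
finger_gap: 0.0375
```

Contact at 5.7 N. Release.

Emit:
{"name": "send_rows", "arguments": {
  "deltas": [
    [[0,0,0,0,0,0],[0,0,0,0,0,0],[0,0,0,0,0,0],[0,0,0,0,0,0],[0,0,0,0,0,0],[0,0,0,0,0,0],[0,0,0,0,0,0]]
  ],
  "jaw": 0.6,
  "force": 30
}}

```text
clock: 14.5
tcp_pos: [0.5017, -0.047, 0.0353]
orientation: [0.0, 0.78, 0.626, 0.0]
wrist_force: [0.5, 0.0, -0.2]
finger_gap: 0.0681
```

```bash
python3 w.py w7
```

```text
{'clock': 14.5, 'joint_pos': [-0.2528, 0.3277, -0.4511, 0.7918, -0.0, 1.5354], 'tcp_pos': [0.5017, -0.047, 0.0353], 'orientation': [0.0001, 0.7796, 0.6262, 0.0], 'wrist_force': [0.5402, 0.0433, -0.1513], 'ft_torque': [0.0149, -0.0309, -0.0404], 'finger_gap': 0.0681}
```

View pics/w7.png

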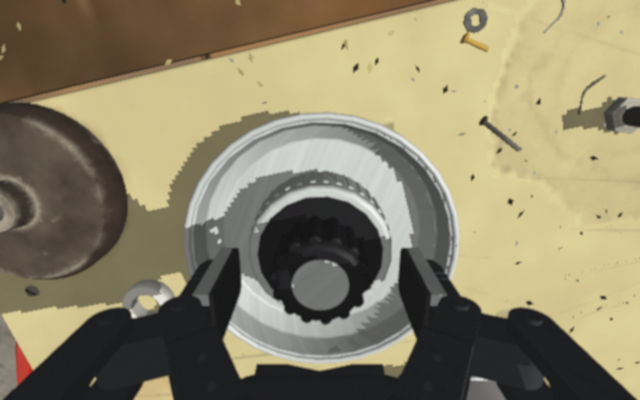

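The cap stands in the dish (knob at (320,285)) and both pads are well clear of it. Retreat upward.

Emit:
{"name": "send_rows", "arguments": {
  "deltas": [
    [[0,0,1,0,0,0],[0,0,3,0,0,0],[0,0,6,0,0,0],[0,0,10,0,0,0],[0,0,14,0,0,0],[0,0,18,0,0,0],[0,0,18,0,0,0],[0,0,18,0,0,0],[0,0,18,0,0,0]]
  ]
}}

```text
clock: 15.45
tcp_pos: [0.501, -0.0468, 0.2147]
orientation: [-0.0, 0.78, 0.626, -0.0]
wrist_force: [0.4, 0.3, 0.2]
finger_gap: 0.0679
```

```bash
python3 w.py w8; python3 - <<'E'
from h import *
def c(q,r):
    from scipy.optimize import least_squares
    return least_squares(lambda a:np.hypot(q[:,0]-a[0],q[:,1]-a[1])-r,np.median(q[:,:2],0)+[0,-.01],loss='soft_l1',f_scale=.002).x.round(4)
for n in ['scene','side']:
    p=read_camera(n);q=pts(p);cv2.imwrite(f'pics/{n}8.png',cv2.resize(p['img'][100:300,200:480,::-1],(784,560)))
    d=q[(np.hypot(q[:,0]-.503,q[:,1]+.047)<.075)&(q[:,2]<.1)]
    t=d[d[:,2]>.05];k=d[(np.hypot(d[:,0]-.503,d[:,1]+.047)<.035)]
    f=k[(k[:,2]>.03)&(k[:,2]<.039)]
    A=np.c_[f[:,:2]-f[:,:2].mean(0),np.ones(len(f))];co=np.linalg.lstsq(A,f[:,2],rcond=None)[0]
    rim=d[(np.hypot(d[:,0]-.503,d[:,1]+.047)>.055)&(d[:,2]>.021)&(d[:,2]<.034)]
    A=np.c_[rim[:,:2]-[.5025,-.0466],np.ones(len(rim))];cr=np.linalg.lstsq(A,rim[:,2],rcond=None)[0]
    kt=k[k[:,2]>.054]
    print(n,'knobtop z',np.median(kt[:,2]).round(4),'knob',c(k[(k[:,2]>.04)&(k[:,2]<.054)],.019),'rim',c(rim,.0625),'captop plane',co.round(3),'rim plane',cr.round(3))
    for t in ['tape_roll','jar','spanner']:
        r=silhouettes(p,t)
        if r:
            q2=pts(p,r[0]['mask']);print(t,round(r[0]['conf'],2),np.percentile(q2,[2,98],axis=0).round(3).tolist())
E
```

```text
{'clock': 15.45, 'joint_pos': [-0.2529, 0.1813, -0.1678, 1.2229, 0.0, 1.5354], 'tcp_pos': [0.501, -0.0468, 0.2147], 'orientation': [-0.0005, 0.7797, 0.6262, -0.0003], 'wrist_force': [0.4432, 0.3404, 0.1542], 'ft_torque': [-0.0179, 0.0438, 0.0072], 'finger_gap': 0.0679}
scene knobtop z 0.058 knob [ 0.5024 -0.0451] rim [ 0.5027 -0.0466] captop plane [-0.003  0.004  0.034] rim plane [-0.     0.011  0.026]
tape_roll 0.6 [[0.545, 0.072, 0.0], [0.635, 0.162, 0.049]]
jar 0.62 [[0.598, -0.374, 0.013], [0.656, -0.317, 0.098]]
spanner 0.86 [[0.382, -0.243, -0.002], [0.408, -0.059, 0.01]]
side knobtop z 0.0599 knob [ 0.5022 -0.0456] rim [ 0.5023 -0.0467] captop plane [ 0.005 -0.04   0.036] rim plane [-0.     0.005  0.027]
tape_roll 0.87 [[0.548, 0.073, 0.002], [0.633, 0.163, 0.051]]
jar 0.87 [[0.598, -0.372, 0.012], [0.655, -0.316, 0.101]]
```

View pics/side8.png

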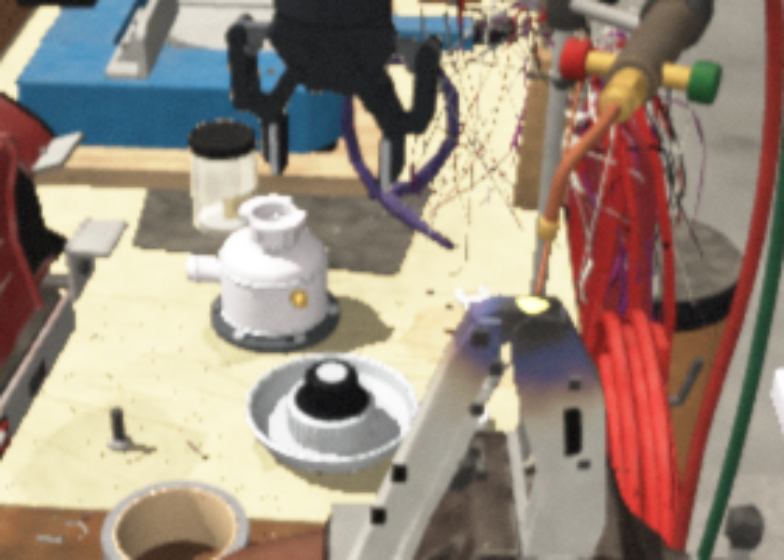

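Side view: the cap stands level in the dish at (332,400), knob up, the neck is open at (272,213), and the gripper is clear of everything.

```bash
python3 -c "
from workcell import *
print(hand_in())"
```

```text
the job is handed in; nothing more can be done
None
```

I pressed the cap down about 6.5 mm, turned it 63° anticlockwise and lifted it off the neck. I then lowered it until it touched the dish floor with 5.7 N, opened the gripper and backed off upward. I handed the job in at about 15.6 s; no verdict is given.

- **Cap in the dish:** two cameras put the knob's axis 1 to 2 mm from the dish centre. The top of the knob is at z 58 to 60 mm, against about 58.5 mm expected.
- **Level:** the dish is level to within 0.7°. The scene camera shows the cap's top flat to 0.3°. The side camera gave a 2.3° slope for it, probably depth noise and still well inside the 8° limit.
- **Bystanders:** the tape roll and jar are where they were, in both cameras. The side camera's network missed the spanner in the last picture. The scene camera found it with edges matching the start views to within about 8 mm.
- **Gripper:** it stands about 18 cm above the dish, touching nothing.

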